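# Put the scrub brush away in the tilt-out cabinet

### The job

Put the green scrub brush away in the white tilt-out cabinet: pull the flap all the way down by its tab, lay the brush lengthwise in the trough behind the flap and let go of it, then push the flap back up until it is fully closed. Leave the dish, the peg jar and the potted plant standing where they are.

Things in the scene. Friction and masses are not known exactly. Their poses are not given: they have to be found in the camera images.
- cabinet: White laminate tilt-out cabinet, fixed, 270 mm wide, 175 mm deep, its flat top 205 mm above the shelf. Origin on the shelf surface under the middle of its front face (outer face of the closed flap); x points into the cabinet (away from the robot), y to the left along its front, z up. The bottom-hinged flap closes its front.
- flap (a joint): Flap angle (rad) about its bottom edge: 0 = closed, upright; grows as its top comes out and down towards the robot; end stop 1.05 (60 degrees). May start slightly ajar. Stiff hinge (about 0.5 N m friction): the flap stays where it is left, also with the brush in it; moving it takes about 3 to 9 N at its top edge.
- flap_hinge (a point): Middle of the hinge line: on the cabinet's front face, 30 mm above the shelf, at cabinet x = 0, y = 0. It does not move. Its axes turn with the flap: at angle 0 they are parallel to the cabinet's; its z runs up the flap's outer face (which passes through the hinge line), its x points to the flap's inner side.
- flap_edge (a point): Middle of the top edge of the flap's pull tab, 220 mm from the hinge line, halfway through its thickness. The flap is a white panel 12 mm thick, 246 mm wide, 172 mm high; the tab continues it upwards in the middle, 140 mm wide. Closed, it stands 45 mm above the cabinet's top, so that fingers can reach down behind it.
- trough (a point): Middle of the floor of the grey trough behind the panel's foot, turning with the flap; at flap x 56, z 6 mm. Floor square to the panel; inside 88 mm from panel to its 50 mm high back, 228 mm between end walls. Flap down, panel and floor make a V open upwards; a brush laid along it on the panel slides or rolls into it, at the latest as the flap closes. Stood on end it would strike the cabinet's top.
- brush: Green plastic scrub brush with white bristles, lying bristles down, 170 mm long (its x), 52 mm wide (its y), 55 mm high, about 140 g. Origin at the centre of its underside (bristle tips), z up. The rounded green body lies 23 to 47 mm above the underside, a 34 mm wide raised grip above that, 43 mm wide bristles below.
- brush_mid (a point): Middle of the brush, 28 mm above its underside.
- dish: Bystander: white ceramic dish, round, 130 mm across, 35 mm high. Origin at the centre of its underside.
- peg_jar: Bystander: stainless steel jar with clothes pegs, 84 mm across, 135 mm high over the pegs. Origin at the centre of its underside.
- plant_pot: Bystander: terracotta pot with a small plant, 110 mm across, 150 mm high over the leaves. Origin at the centre of its underside.
Mind the look-alikes: they are no part of the job. Leave any brown or pink look-alike of the brush alone.

How it is judged (in metres and radians):
On the way, in this order (a step that is already met when the one before it is completed fails the run):
1. the flap is pulled down (beyond 0.9 rad) with the brush still outside (value of joint flap above 0.9 rad and horizontal distance between brush_mid and flap_hinge above 0.2 m), for 0.2 s.
2. with the flap down (beyond 0.8 rad) the brush lies let go on the flap, along the trough (value of joint flap above 0.8 rad and y of brush_mid in the frame of cabinet between -0.114 and 0.114 m and angle between the x axis of brush and the y axis of cabinet, either way round below 0.45 rad and x of brush_mid in the frame of flap_hinge between 0.01 and 0.1 m and z of brush_mid in the frame of flap_hinge between 0 and 0.17 m and contact force between the fingers and brush below 0.1 N and linear speed of brush below 0.03 m/s), for 0.2 s.
At the end, for the whole second after the job is handed in: The flap is closed to within 0.06 rad; the brush rests inside, lengthwise in the trough (its long axis within 0.45 rad of the cabinet's front line, its middle 10 to 100 mm behind the front face, within 114 mm of the cabinet's middle and 35 to 110 mm above the shelf); the flap is at rest (value of joint flap below 0.06 rad and y of brush_mid in the frame of cabinet between -0.114 and 0.114 m and angle between the x axis of brush and the y axis of cabinet, either way round below 0.45 rad and x of brush_mid in the frame of cabinet between 0.01 and 0.1 m and z of brush_mid in the frame of cabinet between 0.035 and 0.11 m and velocity of joint flap between -0.05 and 0.05 rad/s); the robot touches nothing.
It fails at once if a bystander (dish, peg jar or potted plant) is moved by more than 30 mm (distance of any of dish, peg_jar, plant_pot from where it was at the start of the episode above 0.03 m).
It fails at once if a bystander is tipped by more than 0.4 rad (angle between any of dish, peg_jar, plant_pot's own z axis and vertical above 0.4 rad).
It also fails if it takes over 72 s, if anything falls off the work surface, if the arm or the gripper's body presses on something with over 40 N, if the wrist force passes 120 N, or if a joint passes its speed limit or range.

### The arm

A 7-joint arm with a two-finger parallel gripper is mounted at the origin on the work surface. World frame = base frame: x ahead of the robot, y to its left, z up, the work surface at z = 0. Lengths are in mm, angles in rad, forces in N, time in s.
With the tool pointing down it reaches from about 400 to 875 mm from the base axis. Payload 4.4 kg.
Tool frame: the origin (TCP) lies on the centre line of the jaws, within the pads' length; the fingertips stand 8 mm ahead of it and the grasp point (between the pads) lies 11 mm behind it; z points along the fingers, y is the line along which they close (so a half turn about z gives the same grasp; the last joint's range is limited). The gripper opens to 85 mm and grips with 20 to 120 N. Pads are 22 mm wide; open, the fingers measure 114 mm over their backs; the gripper's body (76 mm by 85 mm) begins 54 mm behind the grasp point. The pads swing forward as they close: fully open they stand 13 mm farther back than shut.
Start: joints at [-1.211, 0.628, 0.038, 1.517, -0.027, 0.996, -0.02], TCP at [268.461, 591.985, 239.313] pointing down, gripper open.
Joint ranges: [-3.06, 3.06], [-0.37, 2.12], [-1.25, 1.32], [0.18, 2.47], [-1.1, 4.24], [0.23, 1.98], [-2.94, 2.94]. Speed limits (rad/s): [2.57, 2.57, 3.14, 3.14, 3.14, 3.14, 3.14].

### API

Orientations are given as a unit quaternion [x, y, z, w].
In Python, from bench import ctrl, vision, ticket gives the robot as it stands.
- The arm moves only by the tool servo_tool, never from a script. Its argument "commands" is a list that holds one entry, the list of rows, each a list of 6 numbers: the shift along the tool's x, y, z scaled (see below), then the turn, a rotation vector about the tool's x, y, z scaled (see below). A call has exactly 10 rows; each row shifts and turns the commanded pose from where the row before left it, along the tool's axes as they then stand; what a row does not reach is not made up. The controller multiplies each number of a shift by 25 cm and each number of a turn by pi rad. A row lasts 1/12 s, in which the tool goes at most 41.7 mm and 7.16 degrees, less where a joint would pass 70% of its speed; a pose out of reach is approached as far as the arm can. A call with a number of a shift or a turn outside -1 to 1 is refused whole. A call with a gripper value outside its range is refused whole. "hand" is the opening, from -1 (shut) to 1 (fully open), so that 0 is half open, set as the call begins (left out, the last holds). The fingers move at their own pace and stop on an object; "squeeze" is the grip in N (left out, the last holds). Time passes only in rows, so rows that do not move let the fingers close, or fill a call up. It gives the time, the measured TCP pose, the force, the opening and the grip force at its end, in the units of the state.
- ctrl.state(): the state, without advancing time (a new reading comes with each control period).
- vision.get_image(name): name is "scene" or "top" or "wrist"; returns the picture (400x640x3 uint8, red, green, blue); there is no depth.
- vision.get_calibration(name): a dict with "fx", "fy", "cx", "cy" (pixels), "cam_to_world" (4x4, takes a point from camera to world coordinates). Camera axes: x right, y up, looking along -z (the intrinsics and any distortion apply to the point x, -y, -z); pixel columns grow to the right and rows downward; lengths in mm; the calibration is good to about 2 mm. The wrist camera is an equidistant fisheye: a pixel r from the principal point sees the ray r / f radians off the axis. A picture is of the moment at which its call begins: read the wrist's pose just before it. get_calibration takes no time and is no camera call; for the wrist camera it gives the pose at the moment of the call.
- ticket.close_job(): hands the job in; it is judged then, once.
The state is a dict: "t": time; "joints": joint angles; "qvel": joint speeds; "joint_efforts": joint torques, N m; "ee_pos": TCP position; "tool_rot": TCP orientation; "force": force on the tool from outside, world axes, zero at the start; "wrist_torque": the same for the moment, N m; "gripper_width": finger opening in mm; "gripper_force": force on a finger pad.
Only numpy, scipy, OpenCV 4.12 (cv2) and the standard library are available. Lean on these libraries where they do the work, as an engineer would, in place of code of your own. Each camera call takes 0.05 s, during which the arm holds its last target. There are 200 camera calls.

## Working session

There is one attempt and no reset: what is moved stays moved. The work goes in short steps, Python scripts to look and compute and a tool call to move; the robot and the scene stay as the last step left them, time stands still between calls to the robot, and variables do not carry over. Pictures are saved under pics/ and viewed, at most 10 in all, crops included, and the job is handed in when it is done.

Besides the shell and the picture viewer there is one more tool, called after "Call:" as name([rows], argument=value, ...), one row to a line, values as JSON. servo_tool: Moves the arm, as the interface text tells. Shifts and turns lie within -1 to 1; 1 stands for 25 cm of shift or pi rad of turn. Its arguments: {"type":"object","properties":{"commands":{"type":"array","items":{"type":"array","items":{"type":"array","items":{"type":"number","minimum":-1,"maximum":1}}}},"hand":{"type":"number"},"squeeze":{"type":"number"}},"required":["commands"]}

```bash
mkdir -p pics; ls; python3 - <<'E'
from bench import ctrl,vision
import cv2,numpy as np
s=ctrl.state();print(s)
for n in ["scene","top"]:
    im=vision.get_image(n);cv2.imwrite(f"pics/{n}0.png",im[:,:,::-1])
    c=vision.get_calibration(n);print(n,c)
E
```

```text
pics
{'t': 0.0, 'joints': array([-1.21079545,  0.62933365,  0.03848463,  1.51838497, -0.02699254,
        0.99628213, -0.01997699]), 'qvel': array([ 8.50578098e-05, -1.52932268e-03, -1.17244652e-03, -1.23541516e-03,
       -3.41655308e-05,  1.03367737e-03,  5.95378295e-04]), 'joint_efforts': array([-3.11073682e-04, -5.63409770e+01,  1.22566290e+00, -1.93453288e+01,
        1.09278582e-02,  1.05569747e-02,  1.70666532e-06]), 'ee_pos': array([268.22811701, 591.40365321, 238.39251306]), 'tool_rot': array([ 2.11299471e-01,  9.77420913e-01, -9.28670853e-04, -1.72178290e-04]), 'force': array([-0.44674561, -0.51897465, -1.02060606]), 'wrist_torque': array([-0.06703456, -0.0323972 , -0.0019832 ]), 'gripper_force': 0.0, 'gripper_width': 85.31653284653227}
scene {'fx': 389.3276594966531, 'fy': 389.3276594966531, 'cx': 316.4478751066692, 'cy': 197.0568510638984, 'cam_to_world': array([[-9.92129547e-01, -1.14286666e-01,  5.11617066e-02,
         5.79587732e+02],
       [ 1.25122998e-01, -9.20581201e-01,  3.69965522e-01,
         3.73423832e+02],
       [ 4.81637941e-03,  3.73455232e-01,  9.27635700e-01,
         1.09193254e+03],
       [ 0.00000000e+00,  0.00000000e+00,  0.00000000e+00,
         1.00000000e+00]])}
top {'fx': 478.52965814741987, 'fy': 478.52965814741987, 'cx': 315.4190352860773, 'cy': 197.47027314776892, 'cam_to_world': array([[-4.64568020e-03,  9.97698222e-01, -6.76511374e-02,
         4.33590151e+02],
       [-9.99988038e-01, -4.53148789e-03,  1.84131740e-03,
        -1.06878060e+01],
       [ 1.53051879e-03,  6.76588823e-02,  9.97707338e-01,
         1.50480607e+03],
       [ 0.00000000e+00,  0.00000000e+00,  0.00000000e+00,
         1.00000000e+00]])}
```

View pics/scene0.png

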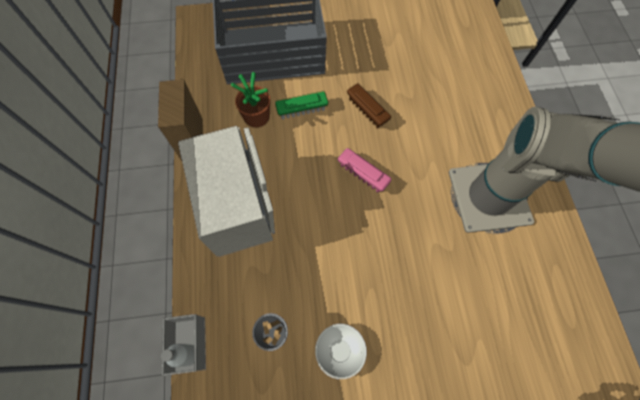

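View pics/top0.png

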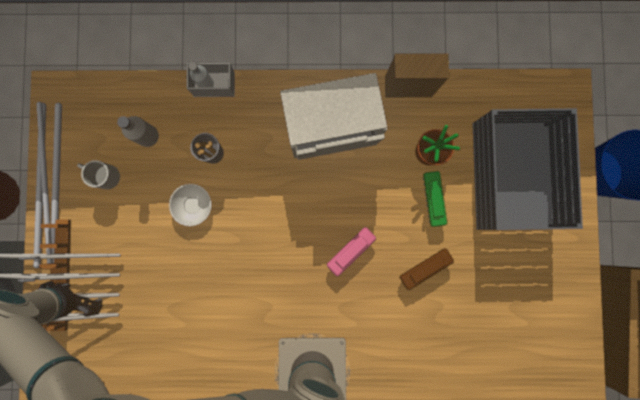

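The top picture shows the cabinet around (335,115), its tab on the near edge, with the green brush at (435,198) just below the pot at (433,147). The pink and brown look-alikes, the jar (205,148) and the dish (190,205) stand clear. I'll enlarge the cabinet and brush.

```bash
python3 - <<'E'
import cv2,numpy as np
a=cv2.imread("pics/top0.png")[60:240,270:470]
b=cv2.imread("pics/scene0.png")[60:260,140:340]
A=cv2.resize(a,None,fx=4,fy=4,interpolation=cv2.INTER_CUBIC)[:600]
cv2.imwrite("pics/ca.png",cv2.resize(a,(800,720),interpolation=cv2.INTER_CUBIC)[:600]);cv2.imwrite("pics/cb.png",cv2.resize(b,(600,600),interpolation=cv2.INTER_CUBIC))
E
```

```text
(no output)
```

View pics/ca.png

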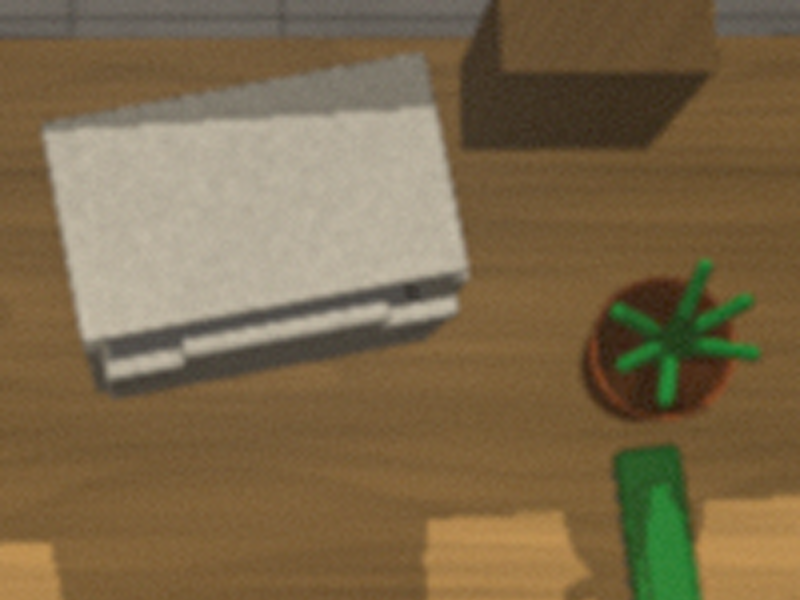

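View pics/cb.png

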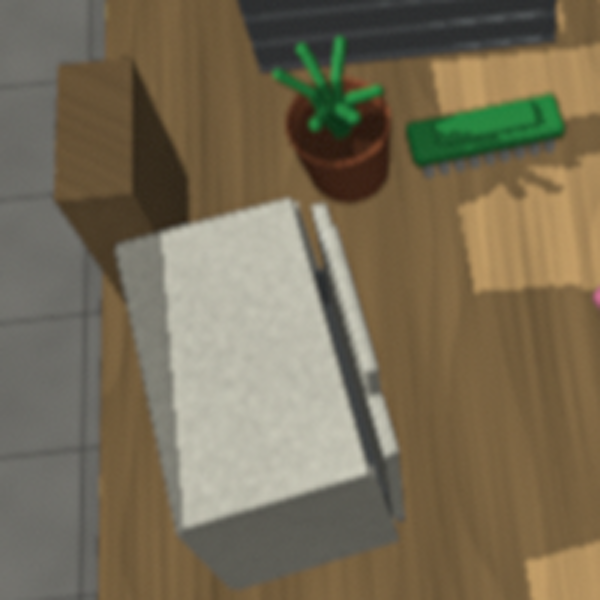

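The top crop (4×, offset 270,60) shows the cabinet top corners at (88,340), (467,272), (425,55) and (45,125). The flap is slightly ajar, its tab's top edge running from (185,348) to (387,310). The scene crop confirms the ajar flap.

```bash
cat > h.py <<'E'
import numpy as np,cv2
from bench import ctrl,vision
from scipy.spatial.transform import Rotation as R
def ray(n,u,v,c=None):
    c=c or vision.get_calibration(n);M=c["cam_to_world"]
    d=np.array([(u-c["cx"])/c["fx"],-(v-c["cy"])/c["fy"],-1])
    if n=="wrist":
        x,y=(u-c["cx"])/c["fx"],(v-c["cy"])/c["fy"];r=np.hypot(x,y)+1e-9
        d=np.array([np.sin(r)*x/r,-np.sin(r)*y/r,-np.cos(r)])
    return M[:3,3],M[:3,:3]@d
def atz(n,u,v,z,c=None):
    o,d=ray(n,u,v,c);return o+d*(z-o[2])/d[2]
E
python3 - <<'E'
from h import *
np.set_printoptions(precision=1,suppress=True)
P=[atz("top",270+a/4,60+b/4,205) for a,b in [(88,340),(467,272),(425,55),(45,125)]]
print(np.array(P));print([np.linalg.norm(P[i]-P[(i+1)%4]) for i in range(4)])
Q=[atz("scene",140+a/3,60+b/3,205) for a,b in [(180,527),(295,198),(118,243),(367,472)]]
print(np.array(Q))
for z in (240,): print("tab",[atz("top",270+a/4,60+b/4,z) for a,b in [(185,348),(387,310)]])
print("flap corner z200",[atz("top",270+a/4,60+b/4,200) for a,b in [(110,370),(458,308)]])
for n in("top","scene"):
    im=cv2.imread(f"pics/{n}0.png");hsv=cv2.cvtColor(im,cv2.COLOR_BGR2HSV)
    m=cv2.inRange(hsv,(50,120,30),(80,255,255))
    k,l,st,ce=cv2.connectedComponentsWithStats(m)
    for i in range(1,k):
        if st[i,4]>150:
            pts=np.argwhere(l==i)[:,::-1].astype(np.float32);r=cv2.minAreaRect(pts)
            print(n,st[i],r,[atz(n,*p,40)[:2] for p in cv2.boxPoints(r)],atz(n,*r[0],40))
for u,v in [(660,345)]: print("pot rim z~110",atz("top",270+u/4,60+v/4,110))
E
```

```text
[[ 666.3   50.5  205. ]
 [ 712.3 -210.1  205. ]
 [ 864.7 -183.3  205. ]
 [ 816.4   80.   205. ]]
[np.float64(264.66322653294986), np.float64(154.67303917382858), np.float64(267.64983959013904), np.float64(153.01310607827267)]
[[ 815.4   83.2  205. ]
 [ 710.5 -207.   205. ]
 [ 865.  -180.3  205. ]
 [ 666.3   55.8  205. ]]
tab [array([654.3, -15.9, 240. ]), array([ 679.4, -150.9,  240. ])]
flap corner z200 [array([646.3,  35.6, 200. ]), array([ 688.3, -204.3,  200. ])]
top [423 125  37  37 366] ((440.5279235839844, 142.54940795898438), (27.668758392333984, 37.09354782104492), 60.524105072021484) [array([ 710.9, -330.3]), array([ 767.7, -431.7]), array([ 692., -472.]), array([ 635.6, -370.9])] [ 701.4 -401.2   40. ]
top [424 172  23  54 813] ((434.5933837890625, 198.51617431640625), (53.21086502075195, 15.819446563720703), 81.38435363769531) [array([ 605.7, -344.4]), array([ 612.8, -392.7]), array([ 450.9, -413.6]), array([ 443.9, -365.6])] [ 528.  -379.1   40. ]
scene [231  72  37  34 423] ((249.0, 87.99998474121094), (33.20000076293945, 26.400001525878906), 53.13010025024414) [array([ 758.7, -485.6]), array([ 685.6, -542.3]), array([ 627.8, -426.5]), array([ 699.8, -373.7])] [ 692.8 -455.9   40. ]
scene [276  92  52  23 710] ((301.462890625, 102.8236083984375), (14.163219451904297, 51.1421012878418), 78.11134338378906) [array([ 612.7, -394. ]), array([ 446.7, -415.3]), array([ 444.6, -360.5]), array([ 608.1, -340.3])] [ 528.5 -377.2   40. ]
pot rim z~110 [ 677.7 -366.   110. ]
```

```bash
cat >> h.py <<'E'
O=np.array([668.,-80.5,0]);YAW=0.180
C=R.from_euler('z',YAW)
def cab(x,y,z): return O+C.apply([x,y,z])
def flap(th,x,z,y=0): # flap coords -> world
    return cab(x*np.cos(th)-z*np.sin(th),y,30+x*np.sin(th)+z*np.cos(th))
def rot(yaw,tilt=0): # tool down, tool y at world yaw; tilt>0: tool z leans towards +y dir
    y0=np.array([np.cos(yaw),np.sin(yaw),0]);k=np.array([0,0,1.])
    z=-k*np.cos(tilt)+y0*np.sin(tilt);y=y0*np.cos(tilt)+k*np.sin(tilt)
    return R.from_matrix(np.stack([np.cross(y,z),y,z],1))
def here():
    s=ctrl.state();return s["ee_pos"],R.from_quat(s["tool_rot"])
def plan(p0,r0,p1,r1,n):
    w=(r0.inv()*r1).as_rotvec()/n;A=sum(R.from_rotvec(w*k).as_matrix() for k in range(n))
    s=np.linalg.solve(A,r0.inv().apply(np.array(p1)-p0))
    print(n,"rows:",np.round(np.r_[s/250,w/np.pi],4).tolist(),"| mm/row %.1f deg/row %.2f"%(np.linalg.norm(s),np.degrees(np.linalg.norm(w))))
    return np.array(p1),r1
E
python3 - <<'E'
from h import *
p,r=here()
q=plan(p,r,[400,330,340],rot(YAW+.5),10)
q=plan(*q,cab(34,0,330),rot(YAW),13)
q=plan(*q,cab(34,0,226),rot(YAW),4)
E
```

```text
10 rows: [-0.1054, -0.0535, -0.0405, -0.0001, 0.0, 0.0148] | mm/row 31.2 deg/row 2.66
13 rows: [-0.154, 0.0298, 0.0031, 0.0, 0.0, 0.0122] | mm/row 39.2 deg/row 2.20
4 rows: [0.0, 0.0, 0.104, 0.0, 0.0, 0.0] | mm/row 26.0 deg/row 0.00
```

Call:
servo_tool([
  [[-0.105, -0.0535, -0.0405, 0, 0, 0.0148], [-0.105, -0.0535, -0.0405, 0, 0, 0.0148], [-0.105, -0.0535, -0.0405, 0, 0, 0.0148], [-0.105, -0.0535, -0.0405, 0, 0, 0.0148], [-0.105, -0.0535, -0.0405, 0, 0, 0.0148], [-0.105, -0.0535, -0.0405, 0, 0, 0.0148], [-0.105, -0.0535, -0.0405, 0, 0, 0.0148], [-0.105, -0.0535, -0.0405, 0, 0, 0.0148], [-0.105, -0.0535, -0.0405, 0, 0, 0.0148], [-0.105, -0.0535, -0.0405, 0, 0, 0.0148]],
], hand=-1)

```text
t: 0.93
ee_pos: [399.6, 329.3, 340.7]
tool_rot: [0.432, 0.902, -0.0, -0.0]
force: [0.9, 0.6, -0.4]
gripper_width: -0.3
gripper_force: 0.0
```

Call:
servo_tool([
  [[-0.154, 0.03, 0.003, 0, 0, 0.0122], [-0.154, 0.03, 0.003, 0, 0, 0.0122], [-0.154, 0.03, 0.003, 0, 0, 0.0122], [-0.154, 0.03, 0.003, 0, 0, 0.0122], [-0.154, 0.03, 0.003, 0, 0, 0.0122], [-0.154, 0.03, 0.003, 0, 0, 0.0122], [-0.154, 0.03, 0.003, 0, 0, 0.0122], [-0.154, 0.03, 0.003, 0, 0, 0.0122], [-0.154, 0.03, 0.003, 0, 0, 0.0122], [-0.154, 0.03, 0.003, 0, 0, 0.0122]],
])

```text
t: 1.77
ee_pos: [651.1, 31.4, 332.4]
tool_rot: [0.595, 0.803, -0.0, -0.0]
force: [0.9, 0.5, 0.9]
gripper_width: 0.1
gripper_force: 0.0
```

```bash
python3 - <<'E'
from h import *
p,r=here();print(p,ctrl.state()["joints"].round(2))
q=plan(p,r,cab(34,0,330),rot(YAW),4)
q=plan(*q,cab(34,0,226),rot(YAW),4)
cv2.imwrite("pics/w1.png",vision.get_image("wrist")[:,:,::-1])
E
```

```text
[651.10199177  31.35792621 332.40402989] [-0.29  0.58  0.35  1.39 -0.2   1.21  0.38]
4 rows: [-0.115, 0.0224, 0.0024, -0.0001, -0.0, 0.0092] | mm/row 29.3 deg/row 1.65
4 rows: [0.0, 0.0, 0.104, 0.0, 0.0, 0.0] | mm/row 26.0 deg/row 0.00
```

Call:
servo_tool([
  [[-0.115, 0.0225, 0.0025, 0, 0, 0.0092], [-0.115, 0.0225, 0.0025, 0, 0, 0.0092], [-0.115, 0.0225, 0.0025, 0, 0, 0.0092], [-0.115, 0.0225, 0.0025, 0, 0, 0.0092], [0, 0, 0.08, 0, 0, 0], [0, 0, 0.08, 0, 0, 0], [0, 0, 0.08, 0, 0, 0], [0, 0, 0.08, 0, 0, 0], [0, 0, 0.08, 0, 0, 0], [0, 0, 0, 0, 0, 0]],
])

```text
t: 2.65
ee_pos: [697.9, -71.8, 225.4]
tool_rot: [0.64, 0.768, -0.002, -0.004]
force: [-0.9, 0.4, -1.5]
gripper_width: -0.2
gripper_force: 0.0
```

```bash
python3 - <<'E'
from h import *
p,r=here();print(p, (C.inv().apply(p-O)).round(1))
im=vision.get_image("wrist")[:,:,::-1];c=vision.get_image("top")[60:240,270:470,::-1]
cv2.imwrite("pics/w2.png",np.hstack([cv2.resize(im,(480,300)),cv2.resize(c,(320,300),interpolation=cv2.INTER_CUBIC)]))
# arc: tip on inner face, at flap z zt; TCP = tip+8 up; finger half 15 along cabinet x
E
```

```text
[697.91697087 -71.82226212 225.39263648] [ 31.    3.2 225.4]
```

View pics/w2.png

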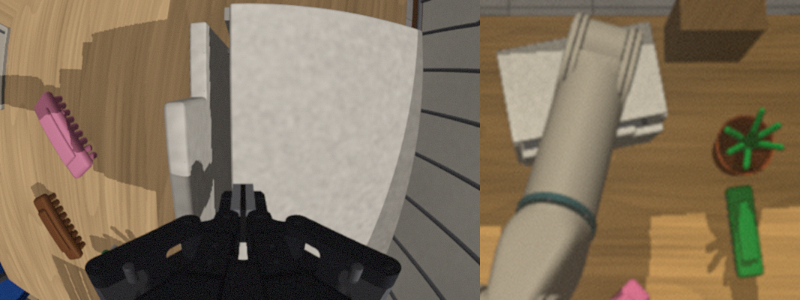

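The wrist view shows the closed fingers (243,190) behind the tab (180,140) and above the cabinet top. Next is the pull along the arc.

```bash
python3 - <<'E'
from h import *
p,r=here()
prev=p
for th in np.r_[np.linspace(0.1,1.07,10)]:
    t=flap(th,12,190)+C.apply([15,0,8]); d=r.inv().apply(t-prev)/250;prev=t;print(round(th,2),d.round(3).tolist())
E
```

```text
0.1 [-0.008, -0.102, 0.007]
0.21 [0.0, -0.082, 0.008]
0.32 [0.0, -0.08, 0.016]
0.42 [0.0, -0.078, 0.025]
0.53 [0.0, -0.075, 0.033]
0.64 [0.0, -0.071, 0.041]
0.75 [0.0, -0.066, 0.048]
0.85 [0.0, -0.061, 0.055]
0.96 [0.0, -0.054, 0.061]
1.07 [0.0, -0.047, 0.067]
```

Call:
servo_tool([
  [[-0.004, -0.05, 0.003, 0, 0, 0], [-0.004, -0.05, 0.004, 0, 0, 0], [0, -0.041, 0.004, 0, 0, 0], [0, -0.041, 0.004, 0, 0, 0], [0, -0.04, 0.008, 0, 0, 0], [0, -0.04, 0.008, 0, 0, 0], [0, -0.039, 0.012, 0, 0, 0], [0, -0.039, 0.013, 0, 0, 0], [0, -0.0375, 0.016, 0, 0, 0], [0, -0.0375, 0.017, 0, 0, 0]],
])

```text
t: 3.58
ee_pos: [601.4, -93.4, 211.1]
tool_rot: [0.64, 0.768, 0.002, 0.003]
force: [1.1, 0.8, 2.9]
gripper_width: -0.3
gripper_force: 1.2
```

Call:
servo_tool([
  [[0, -0.0355, 0.02, 0, 0, 0], [0, -0.0355, 0.021, 0, 0, 0], [0, -0.033, 0.024, 0, 0, 0], [0, -0.033, 0.024, 0, 0, 0], [0, -0.03, 0.027, 0, 0, 0], [0, -0.03, 0.028, 0, 0, 0], [0, -0.027, 0.03, 0, 0, 0], [0, -0.027, 0.031, 0, 0, 0], [0, -0.0235, 0.033, 0, 0, 0], [0, -0.0235, 0.034, 0, 0, 0]],
])

```text
t: 4.42
ee_pos: [527.8, -107.6, 142.2]
tool_rot: [0.64, 0.768, 0.001, 0.002]
force: [0.1, -0.2, 3.3]
gripper_width: -0.2
gripper_force: 0.8
```

```bash
python3 - <<'E'
from h import *
p,r=here();s=ctrl.state();print(s["t"],s["force"],p, (C.inv().apply(p-O)).round(1))
im=vision.get_image("wrist")[:,:,::-1];c=vision.get_image("scene")[60:260,140:460,::-1]
cv2.imwrite("pics/w3.png",np.hstack([cv2.resize(im,(400,300)),cv2.resize(c,(400,300),interpolation=cv2.INTER_CUBIC)]))
E
```

```text
4.4167 [ 0.09008462 -0.20145374  3.34884707] [ 527.76736838 -107.55998995  142.18972196] [-142.8   -1.5  142.2]
```

View pics/w3.png

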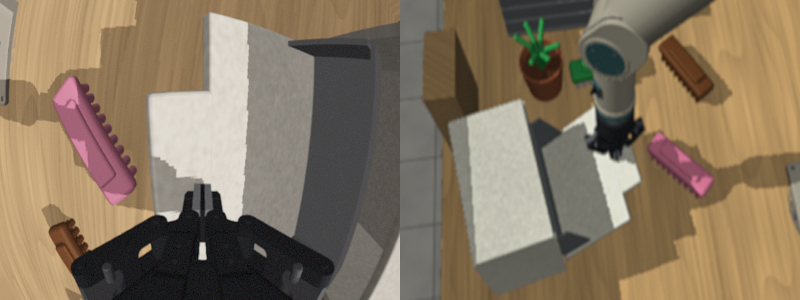

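The picture shows the flap lowered, with the tab at (180,130) in the wrist half. A small push confirms the stop, then I go up and to the brush.

Call:
servo_tool([
  [[0, -0.01, 0.016, 0, 0, 0], [0, -0.01, 0.016, 0, 0, 0], [0, -0.01, 0.016, 0, 0, 0], [0, 0, 0, 0, 0, 0], [0, 0, 0, 0, 0, 0], [0, 0, 0, 0, 0, 0], [0, 0, 0, 0, 0, 0], [0, 0, 0, 0, 0, 0], [0, 0, 0, 0, 0, 0], [0, 0, 0, 0, 0, 0]],
])

```text
t: 5.35
ee_pos: [527.0, -107.8, 139.4]
tool_rot: [0.64, 0.768, 0.007, 0.007]
force: [-9.3, 8.1, 76.2]
gripper_width: -0.1
gripper_force: 31.4
```

```bash
python3 - <<'E'
from h import *
p,r=here();s=ctrl.state();print(s["t"],s["force"],p, (C.inv().apply(p-O)).round(1))
B=np.array([528.3,-378,0]);by=np.arctan2(21,162)-np.pi/2
q=plan(p,r,p+[-20,0,120],r,4)
q=plan(*q,B+[0,0,200],rot(by),16)
q=plan(*q,B+[0,0,120],rot(by),4)
E
```

```text
5.35 [-9.28255033  8.13182375 76.18892259] [ 526.96612357 -107.79180915  139.40422691] [-143.6   -1.6  139.4]
4 rows: [0.0034, -0.0173, -0.1204, 0.0, 0.0, 0.0] | mm/row 30.4 deg/row 0.00
16 rows: [-0.06, 0.0462, 0.0152, 0.0003, -0.0003, 0.0323] | mm/row 19.3 deg/row 5.82
4 rows: [0.0, 0.0, 0.08, 0.0, 0.0, 0.0] | mm/row 20.0 deg/row 0.00
```

Call:
servo_tool([
  [[0.003, -0.017, -0.12, 0, 0, 0], [0.003, -0.017, -0.12, 0, 0, 0], [0.003, -0.017, -0.12, 0, 0, 0], [0.003, -0.017, -0.12, 0, 0, 0], [-0.06, 0.046, 0.015, 0, 0, 0.0323], [-0.06, 0.046, 0.015, 0, 0, 0.0323], [-0.06, 0.046, 0.015, 0, 0, 0.0323], [-0.06, 0.046, 0.015, 0, 0, 0.0323], [-0.06, 0.046, 0.015, 0, 0, 0.0323], [-0.06, 0.046, 0.015, 0, 0, 0.0323]],
])

```text
t: 6.18
ee_pos: [564.3, -202.2, 226.8]
tool_rot: [0.842, 0.539, 0.001, 0.001]
force: [-0.2, 0.1, 0.0]
gripper_width: -0.1
gripper_force: 0.0
```

Call:
servo_tool([
  [[-0.06, 0.046, 0.015, 0, 0, 0.0323], [-0.06, 0.046, 0.015, 0, 0, 0.0323], [-0.06, 0.046, 0.015, 0, 0, 0.0323], [-0.06, 0.046, 0.015, 0, 0, 0.0323], [-0.06, 0.046, 0.015, 0, 0, 0.0323], [-0.06, 0.046, 0.015, 0, 0, 0.0323], [-0.06, 0.046, 0.015, 0, 0, 0.0323], [-0.06, 0.046, 0.015, 0, 0, 0.0323], [-0.06, 0.046, 0.015, 0, 0, 0.0323], [-0.06, 0.046, 0.015, 0, 0, 0.0323]],
], hand=1)

```text
t: 7.02
ee_pos: [522.0, -379.0, 189.1]
tool_rot: [0.998, 0.062, 0.001, 0.0]
force: [-0.0, -0.0, -0.7]
gripper_width: 85.1
gripper_force: 0.0
```

```bash
python3 - <<'E'
from h import *
p,r=here();print(p,ctrl.state()["gripper_width"])
c=vision.get_calibration("wrist");im=vision.get_image("wrist")[:,:,::-1].copy()
m=cv2.inRange(cv2.cvtColor(im,cv2.COLOR_BGR2HSV),(50,120,30),(80,255,255))
k,l,st,ce=cv2.connectedComponentsWithStats(m)
for i in range(1,k):
  if st[i,4]>500:
    pts=np.argwhere(l==i)[:,::-1].astype(np.float32)
    W=np.array([atz("wrist",u,v,42,c)[:2] for u,v in pts]).astype(np.float32)
    print(st[i],cv2.minAreaRect(W))
cv2.imwrite("pics/w4.png",im)
B=np.array([528.3,-378,0]);by=np.arctan2(21,162)-np.pi/2
q=plan(p,r,B+[0,0,120],rot(by),10)
E
```

```text
[ 522.01400709 -378.99398295  189.13183818] 85.10796450505921
[ 263    0  172   59 2971] ((678.9993896484375, -385.1548767089844), (60.188358306884766, 159.8924560546875), 7.917613506317139)
[ 301   99   54  168 8405] ((526.5562744140625, -382.33612060546875), (165.4251708984375, 48.76981735229492), 6.338365077972412)
10 rows: [0.0025, -0.0001, 0.0277, 0.0, -0.0, -0.0001] | mm/row 6.9 deg/row 0.03
```

View pics/w4.png

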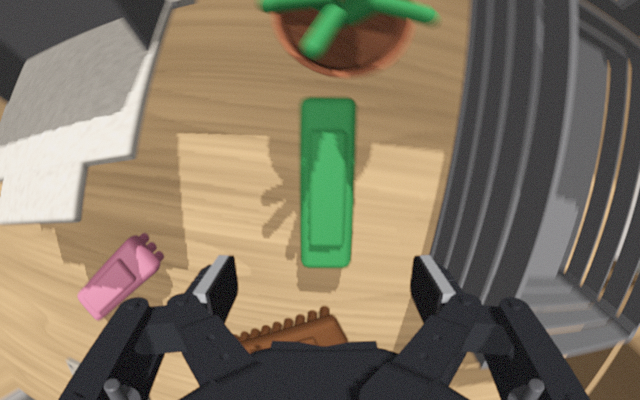

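The wrist view shows the brush centred near (328,183) between the open pads; the pot and basket are clear of the gripper. I descend, grip and lift.

Call:
servo_tool([
  [[0.002, 0.001, 0.065, 0, 0, 0], [0.002, 0.001, 0.065, 0, 0, 0], [0.002, 0.001, 0.065, 0, 0, 0], [0.002, 0.001, 0.065, 0, 0, 0], [0.002, 0.001, 0.065, 0, 0, 0], [0.002, 0.001, 0.065, 0, 0, 0], [0.002, 0.001, 0.065, 0, 0, 0], [0.002, 0.001, 0.065, 0, 0, 0], [0.002, 0.001, 0.065, 0, 0, 0], [0.002, 0.001, 0.065, 0, 0, 0]],
])

```text
t: 7.9
ee_pos: [527.8, -379.8, 25.4]
tool_rot: [0.998, 0.065, 0.001, 0.0]
force: [0.6, 0.4, -0.2]
gripper_width: 85.6
gripper_force: 0.0
```

Call:
servo_tool([
  [[0, 0, 0, 0, 0, 0], [0, 0, 0, 0, 0, 0], [0, 0, 0, 0, 0, 0], [0, 0, 0, 0, 0, 0], [0, 0, 0, 0, 0, 0], [0, 0, 0, 0, 0, 0], [0, 0, 0, 0, 0, 0], [0, 0, 0, 0, 0, 0], [0, 0, 0, 0, 0, 0], [0, 0, 0, 0, 0, 0]],
], hand=-1, squeeze=35)

```text
t: 8.73
ee_pos: [527.1, -380.3, 26.6]
tool_rot: [0.998, 0.064, 0.0, 0.0]
force: [-0.6, 1.0, 6.3]
gripper_width: 51.3
gripper_force: 39.8
```

Call:
servo_tool([
  [[0, 0, -0.03, 0, 0, 0], [0, 0, -0.1, 0, 0, 0], [0, 0, -0.12, 0, 0, 0], [0, 0, -0.12, 0, 0, 0], [0, 0, -0.12, 0, 0, 0], [0, 0, -0.12, 0, 0, 0], [0, 0, -0.12, 0, 0, 0], [0, 0, -0.12, 0, 0, 0], [0, 0, -0.12, 0, 0, 0], [0, 0, 0, 0, 0, 0]],
])

```text
t: 9.57
ee_pos: [528.1, -382.7, 274.9]
tool_rot: [0.998, 0.064, 0.004, 0.004]
force: [-0.5, -1.6, -0.6]
gripper_width: 51.7
gripper_force: 39.1
```

```bash
python3 - <<'E'
from h import *
p,r=here();s=ctrl.state();print(p,s["gripper_width"],s["gripper_force"])
cv2.imwrite("pics/w5.png",vision.get_image("wrist")[:,:,::-1])
# place: brush underside centre just off panel at flap z=120, tilt b
th=1.05;b=-0.38
for fz in (115,125):
  T=rot(YAW,b);n=C.apply([np.cos(th),0,np.sin(th)])
  # TCP sits 26mm above brush underside along -tool z
  for off in (0,):
    corner=flap(th,12,fz)
    print(fz,"underside centre on panel:",corner,"TCP",corner-T.apply([0,0,1])*26, "edge rise",26*np.sin(th-np.pi/2-b))
pt=flap(th,12,120)+n*8-rot(YAW,b).apply([0,0,1])*26
up=pt+[-30,-5,110]
q=plan(p,r,up+[0,0,20],rot(YAW),20)
q=plan(*q,up,rot(YAW,b),8)
q=plan(*q,pt+n*20,rot(YAW,b),6)
q=plan(*q,pt,rot(YAW,b),4)
E
```

```text
[ 528.12982259 -382.66862924  274.86926176] 51.678376107613474 39.135698676109314
115 underside centre on panel: [575.73236566 -97.28989797  97.62974921] TCP [585.22048753 -95.5633489  121.77502974] edge rise -3.64862175201515
125 underside centre on panel: [567.19827696 -98.84284207 102.60545969] TCP [576.68639883 -97.116293   126.75074022] edge rise -3.64862175201515
20 rows: [0.0531, -0.0346, 0.0027, 0.0002, 0.0, -0.0258] | mm/row 15.9 deg/row 4.65
8 rows: [0.0, 0.0017, 0.0099, 0.0151, 0.0, 0.0] | mm/row 2.5 deg/row 2.72
6 rows: [-0.0003, 0.0479, 0.0474, 0.0, 0.0, 0.0] | mm/row 16.8 deg/row 0.00
4 rows: [-0.0, -0.0028, 0.0198, 0.0, 0.0, 0.0] | mm/row 5.0 deg/row 0.00
```

Call:
servo_tool([
  [[0.053, -0.0345, 0.0027, 0, 0, -0.0258], [0.053, -0.0345, 0.0027, 0, 0, -0.0258], [0.053, -0.0345, 0.0027, 0, 0, -0.0258], [0.053, -0.0345, 0.0027, 0, 0, -0.0258], [0.053, -0.0345, 0.0027, 0, 0, -0.0258], [0.053, -0.0345, 0.0027, 0, 0, -0.0258], [0.053, -0.0345, 0.0027, 0, 0, -0.0258], [0.053, -0.0345, 0.0027, 0, 0, -0.0258], [0.053, -0.0345, 0.0027, 0, 0, -0.0258], [0.053, -0.0345, 0.0027, 0, 0, -0.0258]],
])

```text
t: 10.45
ee_pos: [600.0, -243.5, 259.8]
tool_rot: [0.891, 0.454, -0.001, -0.001]
force: [0.6, -0.5, -0.8]
gripper_width: 51.5
gripper_force: 39.1
```

Call:
servo_tool([
  [[0.053, -0.0345, 0.0027, 0, 0, -0.0258], [0.053, -0.0345, 0.0027, 0, 0, -0.0258], [0.053, -0.0345, 0.0027, 0, 0, -0.0258], [0.053, -0.0345, 0.0027, 0, 0, -0.0258], [0.053, -0.0345, 0.0027, 0, 0, -0.0258], [0.053, -0.0345, 0.0027, 0, 0, -0.0258], [0.053, -0.0345, 0.0027, 0, 0, -0.0258], [0.053, -0.0345, 0.0027, 0, 0, -0.0258], [0.053, -0.0345, 0.0027, 0, 0, -0.0258], [0.053, -0.0345, 0.0027, 0, 0, -0.0258]],
])

```text
t: 11.28
ee_pos: [552.3, -97.1, 253.4]
tool_rot: [0.639, 0.769, -0.001, -0.001]
force: [-0.9, 0.8, 0.6]
gripper_width: 51.3
gripper_force: 39.1
```

Call:
servo_tool([
  [[0, 0.0017, 0.01, 0.0151, 0, 0], [0, 0.0017, 0.01, 0.0151, 0, 0], [0, 0.0017, 0.01, 0.0151, 0, 0], [0, 0.0017, 0.01, 0.0151, 0, 0], [0, 0.0017, 0.01, 0.0151, 0, 0], [0, 0.0017, 0.01, 0.0151, 0, 0], [0, 0.0017, 0.01, 0.0151, 0, 0], [0, 0.0017, 0.01, 0.0151, 0, 0], [0, 0, 0, 0, 0, 0], [0, 0, 0, 0, 0, 0]],
])

```text
t: 12.12
ee_pos: [553.1, -98.0, 233.0]
tool_rot: [0.629, 0.754, -0.145, -0.122]
force: [-0.3, -0.4, -1.0]
gripper_width: 51.7
gripper_force: 39.0
```

```bash
python3 - <<'E'
from h import *
p,r=here();s=ctrl.state();print(p,s["joints"].round(2),s["gripper_width"],r.apply([0,0,1]))
th=1.05;b=-0.38;n=C.apply([np.cos(th),0,np.sin(th)])
pt=flap(th,12,120)+n*6-rot(YAW,b).apply([0,0,1])*26
print(pt)
q=plan(p,r,pt+n*20,rot(YAW,b),6)
q=plan(*q,pt,rot(YAW,b),4)
im=vision.get_image("wrist")[:,:,::-1];c=vision.get_image("scene")[60:260,140:460,::-1]
cv2.imwrite("pics/w6.png",np.hstack([cv2.resize(im,(400,300)),cv2.resize(c,(400,300),interpolation=cv2.INTER_CUBIC)]))
E
```

```text
[553.14048371 -97.99783588 232.95397692] [-0.16  0.74  0.43  1.46 -0.14  1.35  0.45] 51.661671117064444 [-0.3665274  -0.06554443 -0.92809568]
[583.89063601 -95.80534135 129.46742433]
6 rows: [-0.0022, 0.0465, 0.0432, -0.0001, -0.0001, -0.0] | mm/row 15.9 deg/row 0.02
4 rows: [0.0, -0.0028, 0.0198, 0.0, 0.0, 0.0] | mm/row 5.0 deg/row 0.00
```

View pics/w6.png

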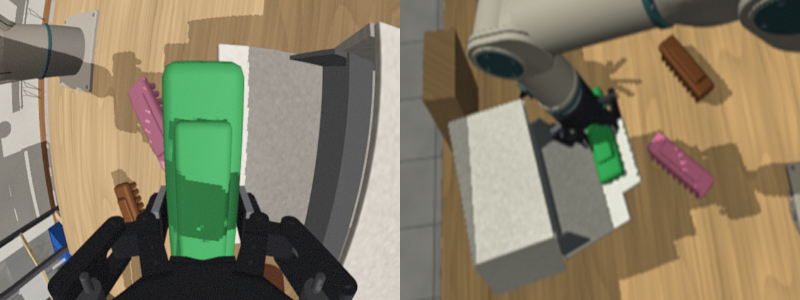

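The view shows the brush gripped level at (203,160) and lengthwise above the panel, so I lower it.

Call:
servo_tool([
  [[-0.002, 0.0465, 0.043, 0, 0, 0], [-0.002, 0.0465, 0.043, 0, 0, 0], [-0.002, 0.0465, 0.043, 0, 0, 0], [-0.002, 0.0465, 0.043, 0, 0, 0], [-0.002, 0.0465, 0.043, 0, 0, 0], [-0.002, 0.0465, 0.043, 0, 0, 0], [0, -0.0028, 0.02, 0, 0, 0], [0, -0.0028, 0.02, 0, 0, 0], [0, -0.0028, 0.02, 0, 0, 0], [0, 0, 0, 0, 0, 0]],
])

```text
t: 13.05
ee_pos: [585.9, -95.2, 134.3]
tool_rot: [0.63, 0.753, -0.145, -0.122]
force: [-0.2, -0.4, -1.6]
gripper_width: 51.7
gripper_force: 39.0
```

Call:
servo_tool([
  [[0, -0.0025, 0.01, 0, 0, 0], [0, 0, 0, 0, 0, 0], [0, 0, 0, 0, 0, 0], [0, 0, 0, 0, 0, 0], [0, 0, 0, 0, 0, 0], [0, 0, 0, 0, 0, 0], [0, 0, 0, 0, 0, 0], [0, 0, 0, 0, 0, 0], [0, 0, 0, 0, 0, 0], [0, 0, 0, 0, 0, 0]],
])

```text
t: 13.88
ee_pos: [585.6, -95.7, 133.6]
tool_rot: [0.63, 0.754, -0.145, -0.121]
force: [0.5, -0.2, -1.2]
gripper_width: 51.2
gripper_force: 39.0
```

Call:
servo_tool([
  [[0, -0.002, 0.01, 0, 0, 0], [0, -0.002, 0.01, 0, 0, 0], [0, 0, 0, 0, 0, 0], [0, 0, 0, 0, 0, 0], [0, 0, 0, 0, 0, 0], [0, 0, 0, 0, 0, 0], [0, 0, 0, 0, 0, 0], [0, 0, 0, 0, 0, 0], [0, 0, 0, 0, 0, 0], [0, 0, 0, 0, 0, 0]],
])

```text
t: 14.72
ee_pos: [583.7, -96.0, 130.3]
tool_rot: [0.63, 0.754, -0.144, -0.12]
force: [2.4, 1.2, 5.0]
gripper_width: 50.8
gripper_force: 39.8
```

Call:
servo_tool([
  [[0, 0, 0, 0, 0, 0], [0, 0, 0, 0, 0, 0], [0, 0, 0, 0, 0, 0], [0, 0, 0, 0, 0, 0], [0, 0, 0, 0, 0, 0], [0, 0, 0, 0, 0, 0], [0, 0, 0, 0, 0, 0], [0, 0, 0, 0, 0, 0], [0, 0, 0, 0, 0, 0], [0, 0, 0, 0, 0, 0]],
], hand=1)

```text
t: 15.55
ee_pos: [582.8, -96.2, 129.4]
tool_rot: [0.63, 0.754, -0.145, -0.121]
force: [-0.4, 0.3, 1.2]
gripper_width: 85.0
gripper_force: 0.0
```

```bash
python3 - <<'E'
from h import *
p,r=here();s=ctrl.state();print(s["t"],p,s["force"],s["gripper_width"],s["gripper_force"])
plan(p,r,p-r.apply([0,0,110])+[-40,-7,0],r,5)
im=vision.get_image("wrist")[:,:,::-1];c=vision.get_image("scene")[60:260,140:460,::-1]
cv2.imwrite("pics/w7.png",np.hstack([cv2.resize(im,(400,300)),cv2.resize(c,(400,300),interpolation=cv2.INTER_CUBIC)]))
E
```

```text
15.55 [582.84946361 -96.23276037 129.35761746] [-0.39023827  0.33601817  1.24925036] 85.0308112417816 0.0
5 rows: [0.0002, -0.0302, -0.076, 0.0, 0.0, 0.0] | mm/row 20.4 deg/row 0.00
```

Call:
servo_tool([
  [[0, 0, -0.03, 0, 0, 0], [0, 0, -0.06, 0, 0, 0], [0, 0, -0.08, 0, 0, 0], [0, 0, -0.1, 0, 0, 0], [0, -0.03, -0.1, 0, 0, 0], [0, -0.06, -0.08, 0, 0, 0], [0, -0.06, -0.06, 0, 0, 0], [0, 0, 0, 0, 0, 0], [0, 0, 0, 0, 0, 0], [0, 0, 0, 0, 0, 0]],
])

```text
t: 16.48
ee_pos: [595.0, -93.6, 261.3]
tool_rot: [0.63, 0.754, -0.145, -0.121]
force: [-0.6, 0.9, -0.3]
gripper_width: 85.6
gripper_force: 0.0
```

```bash
python3 - <<'E'
from h import *
p,r=here();s=ctrl.state();print(s["t"],p,s["force"],s["joints"].round(2))
im=vision.get_image("wrist")[:,:,::-1];c=vision.get_image("scene")[60:260,140:460,::-1]
cv2.imwrite("pics/w7.png",np.hstack([cv2.resize(im,(400,300)),cv2.resize(c,(400,300),interpolation=cv2.INTER_CUBIC)]))
E
```

```text
16.4833 [595.04339969 -93.6159734  261.28987863] [-0.5984361   0.90887699 -0.27101932] [-0.15  0.78  0.42  1.29 -0.15  1.48  0.43]
```

View pics/w7.png

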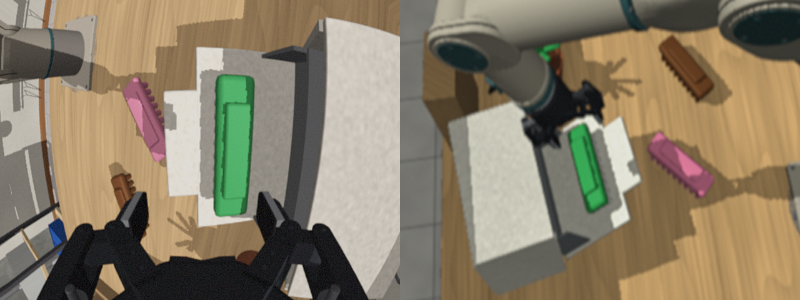

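The picture shows the brush resting on the panel at (235,145), lengthwise and clear of both ends, with the flap still down. Next I close the fingers, go round in front of the tab and push it up.

```bash
cat >> h.py <<'E'
def push(th,a,back=0,ov=12):
    T=rot(YAW,a);return flap(th,0,220)+T.apply([0,-15-back,ov]),T
E
python3 - <<'E'
from h import *
p,r=here()
t,T=push(1.05,.45,25)
q=plan(p,r,t+[0,0,130],rot(YAW,0.2),10)
q=plan(*q,t,T,10)
q=push(1.05,.45,4);print(t,q[0])
a0=q
prev=plan(t,T,*q,3)
for th in np.linspace(.97,-.02,12):
    q=push(th,max(0,.45*th/1.05));print(round(th,2),end=' ');prev=plan(*prev,*q,2)
E
```

```text
10 rows: [-0.0001, -0.0584, 0.0149, -0.0185, -0.0, -0.0] | mm/row 15.1 deg/row 3.33
10 rows: [0.0, -0.016, 0.0496, -0.008, -0.0, 0.0] | mm/row 13.0 deg/row 1.43
[ 449.94933779 -120.17857631  111.26164394] [ 468.55322104 -116.79323644  120.39592016]
3 rows: [-0.0, 0.028, 0.0, 0.0, 0.0, 0.0] | mm/row 7.0 deg/row 0.00
0.97 2 rows: [0.0, 0.0368, -0.0201, 0.0055, 0.0, -0.0] | mm/row 10.5 deg/row 0.98
0.88 2 rows: [0.0, 0.0335, -0.0208, 0.0061, 0.0, -0.0] | mm/row 9.8 deg/row 1.10
0.79 2 rows: [0.0, 0.0344, -0.019, 0.0061, 0.0, -0.0] | mm/row 9.8 deg/row 1.10
0.7 2 rows: [-0.0, 0.0353, -0.0172, 0.0061, -0.0, 0.0] | mm/row 9.8 deg/row 1.10
0.61 2 rows: [-0.0, 0.0361, -0.0153, 0.0061, -0.0, 0.0] | mm/row 9.8 deg/row 1.10
0.52 2 rows: [0.0, 0.0367, -0.0134, 0.0061, 0.0, -0.0] | mm/row 9.8 deg/row 1.10
0.43 2 rows: [-0.0, 0.0373, -0.0114, 0.0061, -0.0, 0.0] | mm/row 9.8 deg/row 1.10
0.34 2 rows: [0.0, 0.0378, -0.0094, 0.0061, 0.0, -0.0] | mm/row 9.7 deg/row 1.10
0.25 2 rows: [0.0, 0.0382, -0.0074, 0.0061, 0.0, 0.0] | mm/row 9.7 deg/row 1.10
0.16 2 rows: [-0.0, 0.0384, -0.0054, 0.0061, -0.0, 0.0] | mm/row 9.7 deg/row 1.10
0.07 2 rows: [-0.0, 0.0386, -0.0034, 0.0061, 0.0, 0.0] | mm/row 9.7 deg/row 1.10
-0.02 2 rows: [0.0, 0.0389, -0.001, 0.0048, 0.0, -0.0] | mm/row 9.7 deg/row 0.86
```

Call:
servo_tool([
  [[0, -0.0584, 0.015, -0.0185, 0, 0], [0, -0.0584, 0.015, -0.0185, 0, 0], [0, -0.0584, 0.015, -0.0185, 0, 0], [0, -0.0584, 0.015, -0.0185, 0, 0], [0, -0.0584, 0.015, -0.0185, 0, 0], [0, -0.0584, 0.015, -0.0185, 0, 0], [0, -0.0584, 0.015, -0.0185, 0, 0], [0, -0.0584, 0.015, -0.0185, 0, 0], [0, -0.0584, 0.015, -0.0185, 0, 0], [0, -0.0584, 0.015, -0.0185, 0, 0]],
], hand=-1)

```text
t: 17.42
ee_pos: [449.2, -120.1, 241.4]
tool_rot: [0.638, 0.764, 0.078, 0.065]
force: [-0.5, 0.4, 0.1]
gripper_width: -0.1
gripper_force: 0.0
```

Call:
servo_tool([
  [[0, -0.016, 0.0495, -0.008, 0, 0], [0, -0.016, 0.0495, -0.008, 0, 0], [0, -0.016, 0.0495, -0.008, 0, 0], [0, -0.016, 0.0495, -0.008, 0, 0], [0, -0.016, 0.0495, -0.008, 0, 0], [0, -0.016, 0.0495, -0.008, 0, 0], [0, -0.016, 0.0495, -0.008, 0, 0], [0, -0.016, 0.0495, -0.008, 0, 0], [0, -0.016, 0.0495, -0.008, 0, 0], [0, -0.016, 0.0495, -0.008, 0, 0]],
])

```text
t: 18.25
ee_pos: [463.7, -133.9, 170.6]
tool_rot: [0.627, 0.757, 0.156, 0.099]
force: [-0.4, -0.4, -0.1]
gripper_width: -0.2
gripper_force: 0.0
```

```bash
python3 - <<'E'
from h import *
p,r=here();s=ctrl.state();print(s["t"],p,s["force"],s["joints"].round(2),push(1.05,.45,25)[0],r.apply([0,0,1]))
plan(p,r,*push(1.05,.45,0),5)
E
```

```text
18.25 [ 463.71160656 -133.90896683  170.5810853 ] [-0.36908723 -0.38526344 -0.08332732] [ 0.44  0.44 -0.06  2.3  -1.1   0.23  1.63] [ 449.94933779 -120.17857631  111.26164394] [ 0.34534055  0.1115717  -0.93182169]
5 rows: [0.0116, -0.0067, 0.0396, -0.0052, -0.003, -0.0002] | mm/row 10.5 deg/row 1.08
```

The tilted pose hits the joint 6 limit, so I'll back out upward and push with an upright tool instead.

```bash
python3 - <<'E'
from h import *
p,r=here()
plan(p,r,[445,-121,241],rot(YAW,0.0),10)
E
```

```text
10 rows: [0.0072, -0.0006, -0.0289, 0.0117, -0.0015, 0.0002] | mm/row 7.4 deg/row 2.13
```

Call:
servo_tool([
  [[0.0072, -0.0006, -0.029, 0.0117, -0.0015, 0], [0.0072, -0.0006, -0.029, 0.0117, -0.0015, 0], [0.0072, -0.0006, -0.029, 0.0117, -0.0015, 0], [0.0072, -0.0006, -0.029, 0.0117, -0.0015, 0], [0.0072, -0.0006, -0.029, 0.0117, -0.0015, 0], [0.0072, -0.0006, -0.029, 0.0117, -0.0015, 0], [0.0072, -0.0006, -0.029, 0.0117, -0.0015, 0], [0.0072, -0.0006, -0.029, 0.0117, -0.0015, 0], [0.0072, -0.0006, -0.029, 0.0117, -0.0015, 0], [0.0072, -0.0006, -0.029, 0.0117, -0.0015, 0]],
])

```text
t: 19.08
ee_pos: [444.6, -120.7, 241.9]
tool_rot: [0.638, 0.77, -0.001, 0.0]
force: [-0.4, -0.1, -0.1]
gripper_width: 0.0
gripper_force: 0.0
```

```bash
python3 - <<'E'
from h import *
p,r=here();s=ctrl.state();print(s["t"],p,s["joints"].round(2),r.apply([0,0,1]),r.apply([0,1,0]))
q=push(1.05,0.0,25);print(q[0]);plan(p,r,*q,9)
E
```

```text
19.0833 [ 444.58577284 -120.7079619   241.93468187] [-0.26  0.42  0.64  2.03 -0.35  0.8   0.77] [-0.00120191 -0.00288127 -0.99999513] [ 0.98262058  0.1856175  -0.00171584]
[ 440.896301   -121.82595315  127.46563054]
9 rows: [-0.0001, -0.0017, 0.0509, -0.0001, 0.0001, 0.0002] | mm/row 12.7 deg/row 0.05
```

Call:
servo_tool([
  [[0, -0.0017, 0.051, 0, 0, 0], [0, -0.0017, 0.051, 0, 0, 0], [0, -0.0017, 0.051, 0, 0, 0], [0, -0.0017, 0.051, 0, 0, 0], [0, -0.0017, 0.051, 0, 0, 0], [0, -0.0017, 0.051, 0, 0, 0], [0, -0.0017, 0.051, 0, 0, 0], [0, -0.0017, 0.051, 0, 0, 0], [0, -0.0017, 0.051, 0, 0, 0], [0, 0, 0, 0, 0, 0]],
])

```text
t: 19.92
ee_pos: [439.7, -121.3, 125.0]
tool_rot: [0.638, 0.77, -0.001, -0.001]
force: [-0.3, 0.5, 0.2]
gripper_width: 0.1
gripper_force: 0.0
```

```bash
python3 - <<'E'
from h import *
p,r=here();s=ctrl.state();print(s["t"],p,s["joints"].round(2))
prev=plan(p,r,*push(1.05,0,3),4)
for th in np.linspace(.97,-.02,12):
    q=push(th,0,ov=12);print(round(th,2),end=' ');prev=plan(*prev,*q,2)
E
```

```text
19.9167 [ 439.72819736 -121.30395292  125.02371378] [-0.11  0.6   0.46  2.16 -0.54  0.5   0.95]
4 rows: [-0.0008, 0.023, -0.0025, -0.0003, 0.0, 0.0005] | mm/row 5.8 deg/row 0.10
0.97 2 rows: [-0.0, 0.0247, -0.0298, 0.0, 0.0, 0.0] | mm/row 9.7 deg/row 0.00
0.88 2 rows: [-0.0, 0.0238, -0.0316, 0.0, 0.0, 0.0] | mm/row 9.9 deg/row 0.00
0.79 2 rows: [0.0, 0.0266, -0.0293, 0.0, 0.0, 0.0] | mm/row 9.9 deg/row 0.00
0.7 2 rows: [-0.0, 0.0291, -0.0268, 0.0, 0.0, 0.0] | mm/row 9.9 deg/row 0.00
0.61 2 rows: [0.0, 0.0314, -0.0241, 0.0, 0.0, 0.0] | mm/row 9.9 deg/row 0.00
0.52 2 rows: [-0.0, 0.0334, -0.0212, 0.0, 0.0, 0.0] | mm/row 9.9 deg/row 0.00
0.43 2 rows: [-0.0, 0.0352, -0.0181, 0.0, 0.0, 0.0] | mm/row 9.9 deg/row 0.00
0.34 2 rows: [0.0, 0.0367, -0.0149, 0.0, 0.0, 0.0] | mm/row 9.9 deg/row 0.00
0.25 2 rows: [0.0, 0.0379, -0.0115, 0.0, 0.0, 0.0] | mm/row 9.9 deg/row 0.00
0.16 2 rows: [-0.0, 0.0388, -0.0081, 0.0, 0.0, 0.0] | mm/row 9.9 deg/row 0.00
0.07 2 rows: [0.0, 0.0393, -0.0045, 0.0, 0.0, 0.0] | mm/row 9.9 deg/row 0.00
-0.02 2 rows: [0.0, 0.0396, -0.001, 0.0, 0.0, 0.0] | mm/row 9.9 deg/row 0.00
```

Call:
servo_tool([
  [[-0.001, 0.023, 0, 0, 0, 0], [-0.001, 0.023, 0, 0, 0, 0], [-0.001, 0.023, 0, 0, 0, 0], [0, 0.023, 0, 0, 0, 0], [0, 0.0245, -0.027, 0, 0, 0], [0, 0.0245, -0.027, 0, 0, 0], [0, 0.024, -0.03, 0, 0, 0], [0, 0.024, -0.03, 0, 0, 0], [0, 0, 0, 0, 0, 0], [0, 0, 0, 0, 0, 0]],
])

```text
t: 20.75
ee_pos: [485.9, -113.9, 156.5]
tool_rot: [0.638, 0.77, -0.001, -0.0]
force: [-7.3, -1.0, 5.7]
gripper_width: 0.1
gripper_force: 4.2
```

```bash
python3 - <<'E'
from h import *
p,r=here();s=ctrl.state();print(s["t"],p,s["force"],push(.88,0)[0])
im=vision.get_image("wrist")[:,:,::-1];c=vision.get_image("scene")[60:260,140:460,::-1]
cv2.imwrite("pics/w8.png",np.hstack([cv2.resize(im,(400,300)),cv2.resize(c,(400,300),interpolation=cv2.INTER_CUBIC)]))
E
```

```text
20.75 [ 485.91506433 -113.94280524  156.52765055] [-7.3202463  -0.9653874   5.68954412] [ 486.41929595 -113.5421552   158.17325172]
```

View pics/w8.png

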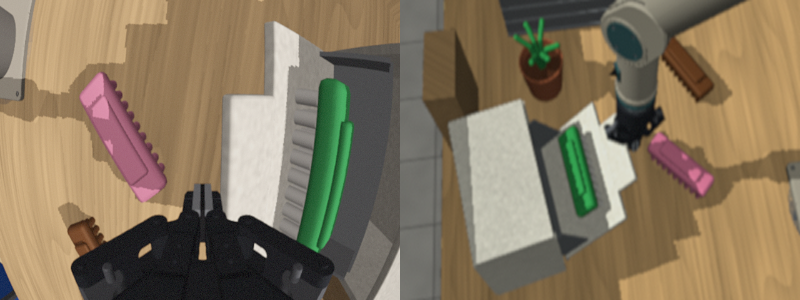

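The picture shows the finger (203,190) pushing the tab edge (225,140) from the robot side. The flap is rising and the brush (325,165) is sliding into the trough, so I continue along the arc.

Call:
servo_tool([
  [[0, 0.0266, -0.0293, 0, 0, 0], [0, 0.0266, -0.0293, 0, 0, 0], [0, 0.029, -0.027, 0, 0, 0], [0, 0.029, -0.027, 0, 0, 0], [0, 0.0315, -0.024, 0, 0, 0], [0, 0.0315, -0.024, 0, 0, 0], [0, 0.0335, -0.021, 0, 0, 0], [0, 0.0335, -0.021, 0, 0, 0], [0, 0, 0, 0, 0, 0], [0, 0, 0, 0, 0, 0]],
])

```text
t: 21.68
ee_pos: [540.1, -103.7, 209.6]
tool_rot: [0.639, 0.769, -0.003, -0.004]
force: [-24.5, 1.7, 34.9]
gripper_width: -0.5
gripper_force: 17.5
```

```bash
python3 - <<'E'
from h import *
p,r=here();s=ctrl.state();print(s["t"],p,s["force"],push(.52,0)[0])
c=vision.get_calibration("scene");im=vision.get_image("scene")[:,:,::-1]
m=cv2.inRange(cv2.cvtColor(im,cv2.COLOR_BGR2HSV),(50,120,30),(80,255,255));m[:,:230]=0
k,l,st,ce=cv2.connectedComponentsWithStats(m)
for i in range(1,k):
  if st[i,4]>60:
    a=cv2.minAreaRect(np.argwhere(l==i)[:,::-1].astype(np.float32));w=atz("scene",*a[0],110,c);print(st[i],a,C.inv().apply(w-O))
E
```

```text
21.6833 [ 540.12624516 -103.71686403  209.63575775] [-24.51335317   1.74255064  34.93604956] [ 545.69481888 -102.75581621  208.92021953]
[231  72  37  34 422] ((249.0, 87.99998474121094), (33.20000076293945, 26.400001525878906), 53.13010025024414) [ -40.29616943 -318.13456053  110.        ]
[248 160  20  55 284] ((257.926025390625, 186.73831176757812), (56.31602096557617, 5.355461120605469), 74.21924591064453) [ 15.06267439   9.65875712 110.        ]
```

```bash
cat >> h.py <<'E'
def push2(th,t=10,dz=-2): return flap(th,0,220)+C.apply([-t,0,dz]),rot(YAW)
E
python3 - <<'E'
from h import *
s=ctrl.state();print(s["wrist_torque"],C.inv().apply(s["force"]))
prev=(push(.52,0)[0],rot(YAW))
prev=plan(*prev,*push2(.58),2)
for th in np.linspace(.5,0,6): print(round(th,2),end=' ');prev=plan(*prev,*push2(th),2)
E
```

```text
[0.25833557 4.82450245 0.05728907] [-23.53692933   5.93376846  34.87781527]
2 rows: [-0.0, -0.0125, -0.0062, 0.0, 0.0, 0.0] | mm/row 3.5 deg/row 0.00
0.5 2 rows: [-0.0, 0.0302, -0.0181, 0.0, 0.0, 0.0] | mm/row 8.8 deg/row 0.00
0.4 2 rows: [0.0, 0.0396, -0.0191, 0.0, 0.0, 0.0] | mm/row 11.0 deg/row 0.00
0.3 2 rows: [0.0, 0.0413, -0.0151, 0.0, 0.0, 0.0] | mm/row 11.0 deg/row 0.00
0.2 2 rows: [0.0, 0.0426, -0.0109, 0.0, 0.0, 0.0] | mm/row 11.0 deg/row 0.00
0.1 2 rows: [-0.0, 0.0435, -0.0066, 0.0, 0.0, 0.0] | mm/row 11.0 deg/row 0.00
0.0 2 rows: [0.0, 0.0439, -0.0022, 0.0, 0.0, 0.0] | mm/row 11.0 deg/row 0.00
```

Call:
servo_tool([
  [[0, -0.0125, -0.0065, 0, 0, 0], [0, -0.0125, -0.0065, 0, 0, 0], [0, 0, 0, 0, 0, 0], [0, 0, 0, 0, 0, 0], [0, 0, 0, 0, 0, 0], [0, 0, 0, 0, 0, 0], [0, 0, 0, 0, 0, 0], [0, 0, 0, 0, 0, 0], [0, 0, 0, 0, 0, 0], [0, 0, 0, 0, 0, 0]],
])

```text
t: 22.57
ee_pos: [539.8, -103.8, 210.7]
tool_rot: [0.638, 0.77, -0.001, 0.0]
force: [-7.5, 0.8, 11.6]
gripper_width: -0.3
gripper_force: 5.4
```

Call:
servo_tool([
  [[0, 0.015, -0.0095, 0, 0, 0], [0, 0.015, -0.0095, 0, 0, 0], [0, 0.015, -0.0095, 0, 0, 0], [0, 0.015, -0.0095, 0, 0, 0], [0, 0.02, -0.01, 0, 0, 0], [0, 0.02, -0.01, 0, 0, 0], [0, 0.02, -0.01, 0, 0, 0], [0, 0.02, -0.01, 0, 0, 0], [0, 0, 0, 0, 0, 0], [0, 0, 0, 0, 0, 0]],
])

```text
t: 23.4
ee_pos: [575.6, -97.3, 230.8]
tool_rot: [0.638, 0.77, 0.0, 0.002]
force: [-6.3, -0.6, 9.1]
gripper_width: 0.3
gripper_force: 3.9
```

```bash
python3 - <<'E'
from h import *
p,r=here();s=ctrl.state();print(s["t"],p,C.inv().apply(p-O),C.inv().apply(s["force"]),s["wrist_torque"],push2(.4)[0])
E
```

```text
23.4 [575.58253073 -97.25175582 230.78290704] [-9.39234039e+01  6.43507959e-02  2.30782907e+02] [-6.30099711  0.49068525  9.13528203] [ 0.10893008  0.92527289 -0.03105193] [573.87367149 -97.62812367 230.63341868]
```

Call:
servo_tool([
  [[0, 0.0205, -0.009, 0, 0, 0], [0, 0.0205, -0.009, 0, 0, 0], [0, 0.0205, -0.008, 0, 0, 0], [0, 0.0205, -0.008, 0, 0, 0], [0, 0.021, -0.007, 0, 0, 0], [0, 0.021, -0.006, 0, 0, 0], [0, 0.021, -0.006, 0, 0, 0], [0, 0.021, -0.005, 0, 0, 0], [0, 0, 0, 0, 0, 0], [0, 0, 0, 0, 0, 0]],
])

```text
t: 24.23
ee_pos: [616.9, -89.1, 243.7]
tool_rot: [0.638, 0.77, 0.0, 0.002]
force: [-0.4, -0.4, -1.1]
gripper_width: 0.3
gripper_force: 0.0
```

```bash
python3 - <<'E'
from h import *
p,r=here();s=ctrl.state();print(s["t"],p,C.inv().apply(p-O),C.inv().apply(s["force"]),push2(.2)[0])
E
```

```text
24.2333 [616.91375363 -89.05903462 243.74814237] [-51.7932016    0.72519667 243.74814237] [-0.45793885 -0.28652232 -1.09815178] [615.1604581  -90.11518655 243.61464713]
```

Call:
servo_tool([
  [[0, -0.02, 0, 0, 0, 0], [0, -0.02, 0, 0, 0, 0], [0, -0.02, 0, 0, 0, 0], [0, 0, 0, 0, 0, 0], [0, 0, 0, 0, 0, 0], [0, 0, 0, 0, 0, 0], [0, 0, 0, 0, 0, 0], [0, 0, 0, 0, 0, 0], [0, 0, 0, 0, 0, 0], [0, 0, 0, 0, 0, 0]],
])

```text
t: 25.07
ee_pos: [601.4, -92.3, 244.0]
tool_rot: [0.638, 0.77, 0.0, 0.001]
force: [0.2, -0.2, 0.9]
gripper_width: -0.0
gripper_force: 0.0
```

```bash
python3 - <<'E'
from h import *
p,r=here();s=ctrl.state();print(s["t"],C.inv().apply(p-O),C.inv().apply(s["force"]))
# print coarse brightness in scene along the cabinet x line at y=+-100 (panel beside the tab), z=200
c=vision.get_calibration("scene");M=np.linalg.inv(c["cam_to_world"]);im=vision.get_image("scene")
cv2.imwrite("pics/s9.png",im[:,:,::-1])
def proj(P):
    q=M[:3,:3]@P+M[:3,3];return c["cx"]-c["fx"]*q[0]/q[2],c["cy"]+c["fy"]*q[1]/q[2]
for y in(60,90,110,-100):
    row=[]
    for x in range(30,-130,-6):
        u,v=proj(cab(x,y,200));row.append(int(im[int(round(v)),int(round(u))].mean()))
    print(y,row)
E
```

```text
25.0667 [-67.6316031    0.35674884 244.0414107 ] [ 0.20074251 -0.2189743   0.85061366]
60 [189, 145, 125, 121, 86, 70, 69, 151, 163, 119, 89, 88, 92, 93, 94, 98, 101, 97, 98, 99, 99, 98, 99, 96, 92, 93, 90]
90 [194, 147, 122, 129, 86, 68, 69, 149, 188, 174, 98, 92, 91, 94, 94, 93, 97, 98, 100, 99, 99, 98, 98, 97, 91, 91, 97]
110 [194, 145, 115, 109, 78, 69, 69, 146, 187, 169, 104, 88, 94, 94, 92, 95, 99, 99, 100, 99, 97, 98, 100, 98, 91, 93, 98]
-100 [194, 130, 94, 100, 98, 97, 92, 150, 189, 181, 78, 30, 27, 26, 25, 33, 37, 46, 44, 45, 46, 35, 31, 24, 21, 14, 24]
```

The numbers put the panel's top edge at about cabinet x = -18, so the flap is at about 0.14 rad and the finger is still in front of it. I lower slightly and push it shut.

Call:
servo_tool([
  [[0, 0.015, 0.016, 0, 0, 0], [0, 0.015, 0.016, 0, 0, 0], [0, 0.015, 0.016, 0, 0, 0], [0, 0.02, 0, 0, 0, 0], [0, 0.02, 0, 0, 0, 0], [0, 0.02, 0, 0, 0, 0], [0, 0.02, 0, 0, 0, 0], [0, 0.02, 0, 0, 0, 0], [0, 0.02, 0, 0, 0, 0], [0, 0, 0, 0, 0, 0]],
])

```text
t: 25.95
ee_pos: [643.3, -84.6, 232.2]
tool_rot: [0.638, 0.77, 0.0, 0.002]
force: [-0.1, 0.3, -0.1]
gripper_width: 0.0
gripper_force: 0.0
```

Call:
servo_tool([
  [[0, 0.01, 0, 0, 0, 0], [0, 0.01, 0, 0, 0, 0], [0, 0.01, 0, 0, 0, 0], [0, 0, 0, 0, 0, 0], [0, 0, 0, 0, 0, 0], [0, 0, 0, 0, 0, 0], [0, 0, 0, 0, 0, 0], [0, 0, 0, 0, 0, 0], [0, 0, 0, 0, 0, 0], [0, 0, 0, 0, 0, 0]],
])

```text
t: 26.78
ee_pos: [649.2, -83.2, 232.1]
tool_rot: [0.638, 0.77, 0.0, 0.001]
force: [-0.4, 0.3, -0.8]
gripper_width: 0.3
gripper_force: 0.0
```

```bash
python3 - <<'E'
from h import *
p,r=here();s=ctrl.state();print(s["t"],C.inv().apply(p-O),C.inv().apply(s["force"]))
c=vision.get_calibration("scene");M=np.linalg.inv(c["cam_to_world"]);im=vision.get_image("scene")
def proj(P):
    q=M[:3,:3]@P+M[:3,3];return c["cx"]-c["fx"]*q[0]/q[2],c["cy"]+c["fy"]*q[1]/q[2]
for y in(90,110,-100):
    print(y,[int(im[int(round(proj(cab(x,y,200))[1])),int(round(proj(cab(x,y,200))[0]))].mean()) for x in range(30,-40,-4)])
E
```

```text
26.7833 [-18.95940017   0.68613956 232.14435559] [-0.29683128  0.34698701 -0.83751805]
90 [199, 185, 152, 131, 102, 153, 200, 196, 130, 96, 95, 98, 97, 96, 95, 93, 94, 94]
110 [200, 191, 154, 113, 98, 151, 197, 193, 127, 95, 98, 96, 94, 92, 93, 94, 90, 92]
-100 [200, 175, 99, 27, 31, 42, 47, 58, 58, 56, 48, 46, 45, 44, 45, 44, 42, 46]
```

Call:
servo_tool([
  [[0, 0.01, 0, 0, 0, 0], [0, 0.01, 0, 0, 0, 0], [0, 0.01, 0, 0, 0, 0], [0, 0.006, 0, 0, 0, 0], [0, 0, 0, 0, 0, 0], [0, 0, 0, 0, 0, 0], [0, 0, 0, 0, 0, 0], [0, 0, 0, 0, 0, 0], [0, 0, 0, 0, 0, 0], [0, 0, 0, 0, 0, 0]],
])

```text
t: 27.67
ee_pos: [658.1, -81.6, 232.2]
tool_rot: [0.638, 0.77, 0.0, 0.001]
force: [-0.3, 0.1, 0.4]
gripper_width: 0.0
gripper_force: 0.0
```

Call:
servo_tool([
  [[0, 0.008, 0, 0, 0, 0], [0, 0.008, 0, 0, 0, 0], [0, 0, 0, 0, 0, 0], [0, 0, 0, 0, 0, 0], [0, 0, 0, 0, 0, 0], [0, 0, 0, 0, 0, 0], [0, 0, 0, 0, 0, 0], [0, 0, 0, 0, 0, 0], [0, 0, 0, 0, 0, 0], [0, 0, 0, 0, 0, 0]],
])

```text
t: 28.5
ee_pos: [660.4, -81.2, 232.2]
tool_rot: [0.638, 0.77, -0.001, -0.0]
force: [-5.7, 0.1, 2.9]
gripper_width: 0.1
gripper_force: 2.5
```

Call:
servo_tool([
  [[0, 0.008, 0, 0, 0, 0], [0, 0.008, 0, 0, 0, 0], [0, 0, 0, 0, 0, 0], [0, 0, 0, 0, 0, 0], [0, 0, 0, 0, 0, 0], [0, 0, 0, 0, 0, 0], [0, 0, 0, 0, 0, 0], [0, 0, 0, 0, 0, 0], [0, 0, 0, 0, 0, 0], [0, 0, 0, 0, 0, 0]],
])

```text
t: 29.33
ee_pos: [660.5, -81.2, 232.2]
tool_rot: [0.639, 0.769, -0.003, -0.003]
force: [-15.3, 0.2, 9.4]
gripper_width: -0.0
gripper_force: 7.4
```

Call:
servo_tool([
  [[0, -0.03, 0, 0, 0, 0], [0, -0.06, -0.03, 0, 0, 0], [0, -0.1, -0.06, 0, 0, 0], [0, -0.1, -0.06, 0, 0, 0], [0.03, -0.1, -0.06, 0, 0, 0], [0.06, 0, -0.06, 0, 0, 0], [0.06, 0, -0.06, 0, 0, 0], [0.06, 0, 0, 0, 0, 0], [0, 0, 0, 0, 0, 0], [0, 0, 0, 0, 0, 0]],
])

```text
t: 30.17
ee_pos: [560.5, -45.8, 314.4]
tool_rot: [0.637, 0.771, 0.0, 0.002]
force: [0.4, -0.0, 1.3]
gripper_width: 0.2
gripper_force: 0.0
```

```bash
python3 - <<'E'
from h import *
s=ctrl.state();print(s["t"],s["ee_pos"])
for n in("scene","top"):
    c=vision.get_calibration(n);M=np.linalg.inv(c["cam_to_world"]);im=vision.get_image(n)
    def px(P):
        q=M[:3,:3]@P+M[:3,3];return im[int(round(c["cy"]+c["fy"]*q[1]/q[2])),int(round(c["cx"]-c["fx"]*q[0]/q[2]))]
    for y,z in((105,202),(85,202),(-105,202),(40,250),(-40,250)):
        print(n,y,z,[int(px(cab(x,y,z)).mean()) for x in range(30,-40,-4)])
    m=cv2.inRange(cv2.cvtColor(im,cv2.COLOR_RGB2HSV),(50,120,30),(80,255,255))
    k,l,st,ce=cv2.connectedComponentsWithStats(m);print([x.tolist() for x in st[1:] if x[4]>15])
E
```

```text
30.1667 [560.45843876 -45.77192033 314.39777629]
scene 105 202 [193, 188, 132, 144, 192, 171, 124, 96, 96, 90, 92, 95, 90, 90, 89, 90, 89, 87]
scene 85 202 [193, 191, 124, 141, 194, 191, 124, 98, 100, 94, 91, 93, 94, 91, 91, 87, 90, 90]
scene -105 202 [193, 183, 114, 151, 199, 182, 105, 94, 95, 96, 99, 98, 95, 95, 95, 95, 94, 94]
scene 40 250 [190, 183, 157, 163, 191, 176, 91, 84, 96, 97, 98, 97, 93, 91, 92, 93, 93, 91]
scene -40 250 [190, 188, 129, 155, 187, 172, 91, 91, 101, 102, 98, 95, 96, 98, 98, 97, 94, 93]
[[231, 72, 36, 34, 419]]
top 105 202 [174, 171, 96, 127, 162, 167, 123, 70, 70, 71, 71, 67, 73, 88, 94, 97, 101, 136]
top 85 202 [176, 165, 112, 142, 172, 173, 107, 82, 105, 145, 152, 153, 153, 118, 102, 102, 139, 144]
top -105 202 [177, 164, 101, 145, 173, 167, 113, 71, 71, 75, 81, 86, 96, 93, 99, 95, 91, 97]
top 40 250 [132, 139, 143, 115, 103, 108, 130, 155, 148, 148, 144, 144, 142, 140, 137, 138, 133, 138]
top -40 250 [172, 172, 174, 178, 174, 141, 106, 71, 70, 89, 105, 128, 140, 140, 136, 101, 105, 120]
[[423, 125, 37, 37, 366]]
```

```bash
python3 -c "
from bench import ticket;print(ticket.close_job())"
```

```text
the job is handed in; nothing more can be done
None
```

I handed the job in at about 30 s: the brush was laid lengthwise on the lowered flap and let go, and the flap was pushed up to its stop. The hand-in gave no verdict, and I had no picture views left to see inside the closed cabinet, so the brush's final rest in the trough is inferred.

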